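# Clamp a lacquer tin in the hand-wound holder of the mixing stand

### The job

Stand the small lacquer tin upright on the bed of the holder, between the sliding jaw and the V-block, and let go of it. Then take the crank by its spinning grip and wind it clockwise (seen from above), without letting go of the grip on the way, until you feel that the jaw holds the tin firmly against the V-block; the tin is thin, so do not crush it. Finally let go of the crank, and leave the wide tin and the other things where they are.

Things in the scene. Friction and masses are not known exactly. Their poses are not given: they have to be found in the camera images.
- tin: the small lacquer tin: upright metal cylinder, 66 mm diameter, 103 mm high, 0.35 to 0.7 kg, paper label, loose on the table. Origin: centre of its underside, z up.
- holder: the tin clamp, fixed to the table: grey bed plate 130 x 370 mm, top at 20 mm, along its own y axis (y = -220 to +150 mm). Origin: at table height, on the centre line. Centred at y = -150 mm a gearbox (90 x 95 mm, top at 86 mm) with the crank on top; then the sliding jaw; at the +y end a steel V-block, 75 mm high above the bed, opening to -y. The bed is open at both x sides.
- jaw: sliding jaw, steel plate 70 mm wide, 76 mm high, with a rubber-sprung face pad that gives 1 mm per 25 N. Origin: middle of the lower edge of its unloaded pressing face, at bed height (20 mm); the face looks along the holder's +y. It starts with the face 36 to 66 mm on the -y side of the holder's origin.
- crank_axis (a point): point on the crank's upright axis, 140 mm above the table, at x = 0, y = -150 mm of the holder. The grip circles it at 50 mm radius. The crank turns against a steady friction of about 6 N at the grip and stays where it is left. From first touch of the seated tin to crushing it the crank turns only some tenths of a rad.
- grip_mid (a point): the height to take the crank's grip, on the grip's own axis: a black upright handle, 22 to 23 mm diameter, 53 mm long, spinning freely on its pin, 50 mm from the crank's axis. This point is 21 mm below its rounded top and 32 mm above its lower end, 140 mm above the table.
- crank_grip: the same free-spinning grip; origin at the centre of its lower end, 108 mm above the table, just above the crank arm. Its yaw means nothing.
- wide_tin: bystander: a wide lacquer tin, 100 mm diameter, 88 mm high. Origin: centre of its underside.
- spatula: bystander: a mixing spatula about 250 mm long, lying flat on the table beyond the holder.
- set_down (a point): point on the bed's top at x = 0, y = 30 mm of the holder: a tin centred here clears jaw and V-block, and the jaw then slides it along the bed into the V, which centres it. The fitter sets the V-block anywhere within 14 mm and its place is not measured: the tin seated in it has its centre 22 to 36 mm from this point, towards the holder's +y.
- crank (a joint): crank angle, rad, over all turns, growing clockwise seen from above; starts at 1.5 to 6, needs 1.3 to 2.6 turns; 1 rad moves the jaw 6.4 mm towards the tin. Once the jaw bears on the seated tin it presses with about 8 times the tangential hand force above friction: 2 N more in the hand (15 N press) just holds the tin, 9 N more (70 N) crushes it. After release up to about 45 N stays.

How it is judged:
By the outcome, as a careful person would: the job done as asked, in the order asked, and still so for the second after the job is handed in, with the robot touching nothing.
It also fails if it takes over 72 s, if anything falls off the work surface, if the arm or the gripper's body presses on something with over 40 N, if the wrist force passes 120 N, or if a joint passes its speed limit or range.

### The arm

A 6-joint arm with a two-finger parallel gripper is mounted at the origin on the work surface. World frame = base frame: x ahead of the robot, y to its left, z up, the work surface at z = 0. Lengths are in m, angles in degrees, forces in N, time in s.
With the tool pointing down it reaches from about 0.4 to 0.825 m from the base axis. Payload 7 kg.
Tool frame: the origin (TCP) lies between the finger pads; the fingertips stand 19 mm ahead of it and the grasp point (between the pads) is the TCP; z points along the fingers, y is the line along which they close (so a half turn about z gives the same grasp; the last joint's range is limited). The gripper opens to 88 mm and grips with 3 to 60 N. Pads are 19 mm wide; open, the fingers measure 130 mm over their backs; the gripper's body (78 mm by 193 mm) begins 47 mm behind the grasp point.
Start: joints at [-52.42, 20.546, 0.682, 0, -70.136, -16.507], TCP at [0.243, -0.63, 0.246] pointing down, gripper open.
Joint ranges: [-176.03, 176.03], [-82.01, 121.73], [-58.28, 71.71], [-173.87, 95.51], [-174.79, -0.11], [-173.66, 173.66]. Speed limits (degrees/s): [136.94, 136.94, 172.46, 180, 180, 180].

### API

Orientations are given as [roll, pitch, yaw] about the fixed x, y, z axes, in that order (R = Rz(yaw) Ry(pitch) Rx(roll)).
In Python, from plant import get_obs, snapshot, close_job, spot_in, spot_point gives the robot as it stands.
- The arm moves only by the tool play_rows, never from a script. Its argument "plan" is a list of rows, each a list of 6 numbers: the shift along the tool's x, y, z in cm, then the turn, a rotation vector about the tool's x, y, z in degrees. A call has 1 to 20 rows; each row shifts and turns the commanded pose from where the row before left it, along the tool's axes as they then stand; what a row does not reach is not made up. A row lasts 1/12 s, in which the tool goes at most 41.7 mm and 7.16 degrees, less where a joint would pass 70% of its speed; a pose out of reach is approached as far as the arm can. A call is refused whole if a number of a shift passes 4.17 or a number of a turn 7.16, either way. A call with a gripper value outside its range is refused whole. "grip" is the finger opening in cm, from 0 to 8.76, set as the call begins (left out, the last holds). The fingers move at their own pace and stop on an object; the grip force is fixed at half the most. Time passes only in rows, so rows that do not move let the fingers close. It gives the time, the measured TCP pose, the force, the opening and the grip force at its end, in the units of the state.
- get_obs(): the state, without advancing time (a new reading comes with each control period).
- snapshot(name): name is "side" or "top" or "wrist"; returns a dict with "frame" (480x640x3 uint8, red, green, blue), "fx", "fy", "cx", "cy" (pixels), "position" and "attitude" of the camera in the world. Camera axes: x right, y down, z forward; pixel columns grow to the right and rows downward; lengths in m; the calibration is good to about 2 mm. A picture is of the moment at which its call begins. There is no depth.
- close_job(): hands the job in; it is judged then, once.
Trained networks look in the newest picture that a camera, given by its name, has taken for a name from the list of things; names that differ only in an ending like _2 or _b are one class to them, and where a whole thing is asked for, a point or a joint stands for the part that bears it (a point fixed in the world has none). Each returns a list of dicts, best first, with "score" (0 to 1); they miss things now and then, are a little off and sometimes report something else, mostly with a low value. They report only what shows in the picture. A call takes as long as a camera call.
- spot_in(camera, thing): "position" ([x, y, z] in m, in world coordinates, good to about 4 mm: the middle of the surface that is visible of it).
- spot_point(camera, thing): "position" ([x, y, z] in m, in world coordinates, good to about 4 mm: a listed point, or the origin of a listed thing).
The state is a dict: "clock": time; "joint_pos": joint angles; "qvel": joint speeds; "tau": joint torques, N m; "tool_pos": TCP position; "orientation": TCP orientation; "force": force on the tool from outside, world axes, zero at the start; "moment": the same for the moment, N m; "opening": finger opening in m; "gripper_force": force on a finger pad.
Only numpy, scipy, OpenCV 4.12 (cv2) and the standard library are available. Lean on these libraries where they do the work, as an engineer would, in place of code of your own. Each camera call takes 0.05 s, during which the arm holds its last target. There are 200 camera calls.

## Working session

There is one attempt and no reset: what is moved stays moved. The work goes in short steps, Python scripts to look and compute and a tool call to move; the robot and the scene stay as the last step left them, time stands still between calls to the robot, and variables do not carry over. Pictures are saved under pics/ and viewed, at most 10 in all, crops included, and the job is handed in when it is done.

Besides the shell and the picture viewer there is one more tool, called after "Emit:" as a command line: name --pt "numbers of a row" for each row, then --argument value for the rest. play_rows: Moves the arm, as the interface text tells. Its arguments: {"type":"object","properties":{"plan":{"type":"array","items":{"type":"array","items":{"type":"number"}}},"grip":{"type":"number"}},"required":["plan"]}

```bash
mkdir -p pics; ls; python3 - <<'E'
from plant import *
import cv2,numpy as np
o=get_obs();print(o)
for c in ["top","side"]:
    s=snapshot(c);cv2.imwrite(f"pics/{c}0.png",s["frame"][:,:,::-1]);print(c,s["position"],s["attitude"],s["fx"])
    for t in ["tin","jaw","crank_axis","grip_mid","set_down","wide_tin","holder","crank_grip","spatula"]:
        print(t,[(np.round(d["position"],4).tolist(),round(d["score"],2)) for d in spot_point(c,t)[:3]])
E
```

```text
pics
{'clock': 0.0, 'joint_pos': array([-5.24187392e+01,  2.05900748e+01,  6.33699321e-01, -2.04659715e-02,
       -7.01363493e+01, -1.65070045e+01]), 'qvel': array([-0.05277817, -0.05728396, -0.03228325, -0.04220142, -0.11730086,
       -0.00605589]), 'tau': array([ 3.63186173e-04, -5.82717276e+01,  2.93063056e+01,  6.99750915e+00,
        7.07254512e-03, -1.53140181e-04]), 'tool_pos': array([ 0.24252657, -0.62942753,  0.24463637]), 'orientation': array([ 1.79905630e+02, -7.90226234e-03, -1.58932707e+02]), 'force': array([ 0.73925007, -0.23420517,  0.23586958]), 'moment': array([ 6.47973283e-03, -7.60728443e-05, -4.48272587e-02]), 'gripper_force': 0.0, 'opening': 0.08749790453067086}
top [0.4564247  0.06502286 1.08098937] [-171.57711218   -0.51488516  -90.87537174] 486.29302766792676
tin [([0.4132, 0.3075, -0.0019], 0.81)]
jaw [([0.5709, -0.0516, 0.0226], 0.79)]
crank_axis [([0.5433, -0.1588, 0.1377], 0.94)]
grip_mid [([0.5876, -0.1214, 0.1449], 0.45)]
set_down [([0.589, 0.0153, 0.0195], 0.66), ([0.5831, -0.0127, 0.0018], 0.5)]
wide_tin [([0.5808, 0.2795, 0.002], 0.64)]
holder [([0.5819, -0.0114, 0.0011], 0.76)]
crank_grip [([0.5884, -0.1219, 0.1098], 0.69)]
spatula [([0.7611, -0.1851, -0.0024], 0.85)]
side [0.14633186 0.61737181 0.678165  ] [-128.23224521   -0.19360401 -140.84002441] 443.36216167507894
tin [([0.4173, 0.3134, 0.0038], 0.56)]
jaw [([0.5723, -0.0506, 0.0207], 0.83)]
crank_axis [([0.5499, -0.1556, 0.1439], 0.75)]
grip_mid [([0.5864, -0.1229, 0.1373], 0.71)]
set_down [([0.5909, 0.018, 0.0178], 0.83), ([0.5828, -0.1265, 0.1077], 0.27)]
wide_tin [([0.5831, 0.2789, -0.0003], 0.83), ([0.5733, -0.0497, 0.0232], 0.64)]
holder [([0.4144, 0.3136, 0.0044], 0.73), ([0.5814, -0.0088, -0.0004], 0.69)]
crank_grip [([0.5855, -0.1243, 0.1074], 0.48)]
spatula [([0.7676, -0.187, 0.0013], 0.66)]
```

View pics/top0.png

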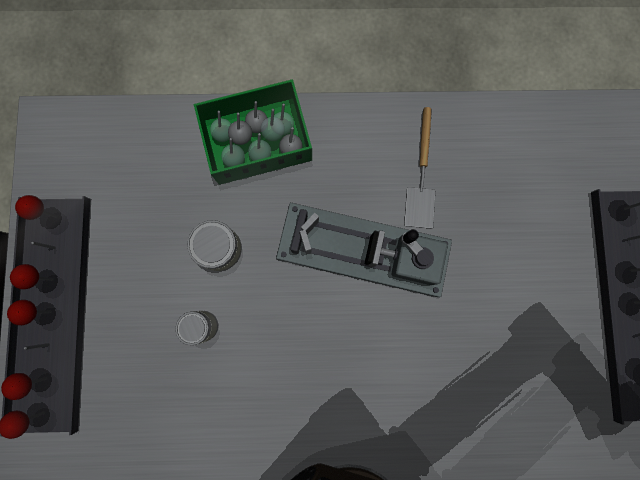

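View pics/side0.png

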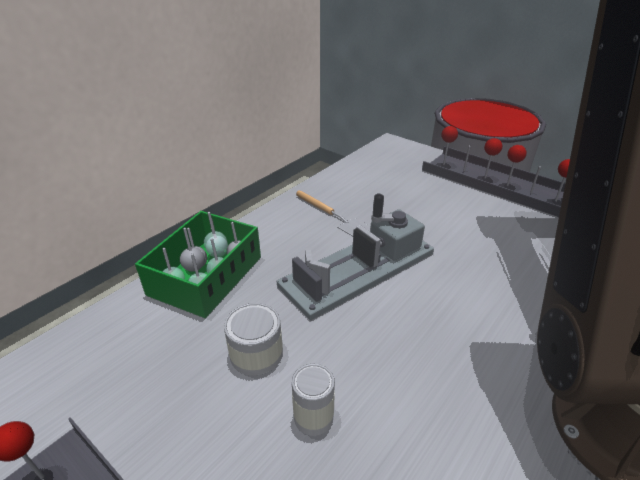

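Both views agree: the small tin is at top pixel (193,327), the wide tin at (213,245), and the holder spans (277,204) to (451,297) with the V at the left. The crank grip is at (411,236). Next I'll turn the tool to the holder's yaw and pin that yaw down from the bed corners.

```bash
cat > h.py <<'E'
from plant import *
import numpy as np, cv2
from scipy.spatial.transform import Rotation as R
def px2w(s,u,v,z):
    d=R.from_euler('xyz',s["attitude"],degrees=True).apply([(u-s["cx"])/s["fx"],(v-s["cy"])/s["fy"],1])
    p=np.array(s["position"]); return p+d*(z-p[2])/d[2]
def totool(delta,yaw=None):
    e=get_obs()["orientation"]; r=R.from_euler('xyz',e if yaw is None else [180,0,yaw],degrees=True)
    return r.inv().apply(delta)*100
E
python3 - <<'E'
from h import *
s=snapshot("top")
for u,v in [(291,204),(277,260),(439,297),(451,239)]: print(px2w(s,u,v,.02).round(4))
# tin rim top
print(px2w(s,193,327,.103).round(4))
p=get_obs()["tool_pos"]; w=[p,np.array([.5,-.1,.245]),np.array([.415,.31,.18])]
for a,b in zip(w,w[1:]): print(np.round(totool(b-a,-103.4),2))
E
```

```text
[0.6786 0.1131 0.02  ]
[0.5542 0.1446 0.02  ]
[ 0.4687 -0.2061  0.02  ]
[ 0.5951 -0.2392  0.02  ]
[0.4164 0.3042 0.103 ]
[-57.5  -12.75   0.06]
[-37.91  17.77   6.5 ]
```

Emit:
play_rows --pt "0 0 0 0 0 -7" --pt "0 0 0 0 0 -7" --pt "0 0 0 0 0 -7" --pt "0 0 0 0 0 -7" --pt "0 0 0 0 0 -7" --pt "0 0 0 0 0 -7" --pt "0 0 0 0 0 -7" --pt "0 0 0 0 0 -6.5" --grip 8.76

```text
clock: 1.72
tool_pos: [0.2427, -0.6298, 0.2456]
orientation: [180.0, -0.0, -103.1]
force: [0.3, 0.2, 0.1]
opening: 0.0873
gripper_force: 0.0
```

Emit:
play_rows --pt "-1.5 -0.3 0 0 0 0" --pt "-3 -0.7 0 0 0 0" --pt "-4 -0.9 0 0 0 0" --pt "-4 -0.9 0 0 0 0" --pt "-4 -0.9 0 0 0 0" --pt "-4 -0.9 0 0 0 0" --pt "-4 -0.9 0 0 0 0" --pt "-4 -0.9 0 0 0 0" --pt "-4 -0.9 0 0 0 0" --pt "-4 -0.9 0 0 0 0" --pt "-4 -0.9 0 0 0 0" --pt "-4 -0.9 0 0 0 0" --pt "-4 -0.9 0 0 0 0" --pt "-4 -0.9 0 0 0 0" --pt "-4 -0.9 0 0 0 0" --pt "-1 -0.2 0 0 0 0"

```text
clock: 3.05
tool_pos: [0.5038, -0.0965, 0.2459]
orientation: [-179.9, 0.0, -103.2]
force: [0.3, -0.1, -0.2]
opening: 0.0875
gripper_force: 0.0
```

Emit:
play_rows --pt "-3.5 1.6 0.3 0 0 0" --pt "-3.5 1.6 0.5 0 0 0" --pt "-3.5 1.6 0.7 0 0 0" --pt "-3.5 1.6 0.7 0 0 0" --pt "-3.5 1.6 0.7 0 0 0" --pt "-3.5 1.7 0.7 0 0 0" --pt "-3.5 1.7 0.7 0 0 0" --pt "-3.5 1.7 0.7 0 0 0" --pt "-3.5 1.7 0.5 0 0 0" --pt "-3.5 1.7 0.5 0 0 0" --pt "-2 0.8 0 0 0 0" --pt "-1 0.4 0 0 0 0" --pt "0 0 0 0 0 0" --pt "0 0 0 0 0 0"

```text
clock: 4.22
tool_pos: [0.4176, 0.31, 0.1854]
orientation: [180.0, -0.0, -103.4]
force: [-0.1, -1.3, -0.3]
opening: 0.0874
gripper_force: 0.0
```

```bash
python3 - <<'E'
from h import *
o=get_obs();print(o["tool_pos"],o["orientation"],o["joint_pos"].round(1))
for c in ["wrist","top","side"]:
    s=snapshot(c)
    if c=="wrist":cv2.imwrite("pics/w1.png",s["frame"][:,:,::-1])
    print(c,[(np.round(d["position"],4).tolist(),round(d["score"],2)) for d in spot_point(c,"tin")[:3]])
E
```

```text
[0.41760054 0.31002548 0.18541556] [ 1.79986613e+02 -2.97786733e-02 -1.03383197e+02] [ 58.2   8.8 -23.6  -0.  -57.6 -71.6]
wrist [([0.4134, 0.3116, 0.003], 0.78)]
top [([0.4143, 0.3116, -0.0039], 0.95), ([0.5806, -0.1246, 0.1425], 0.42)]
side [([0.4125, 0.3117, 0.0019], 0.62)]
```

View pics/w1.png

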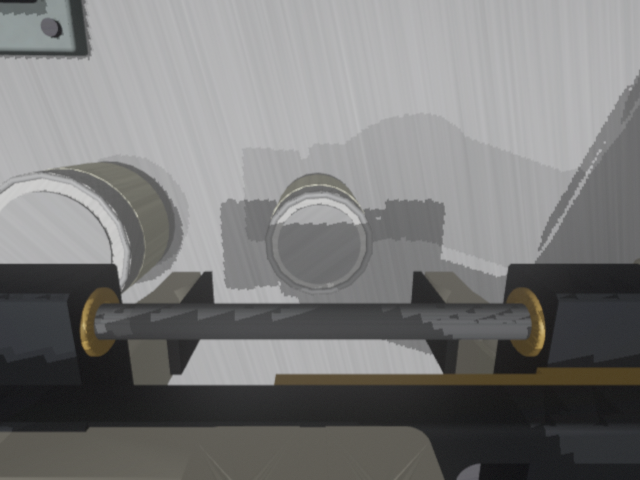

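The wrist view shows the tin centred at (319,240), between the fingers at columns 213 and 413, so I'll lower and grip.

Emit:
play_rows --pt "0 0.4 0.5 0 0 0" --pt "0 0 1 0 0 0" --pt "0 0 1.5 0 0 0" --pt "0 0 1.5 0 0 0" --pt "0 0 1.5 0 0 0" --pt "0 0 1.5 0 0 0" --pt "0 0 1.5 0 0 0" --pt "0 0 1.2 0 0 0" --pt "0 0 0.8 0 0 0" --pt "0 0 0 0 0 0"

```text
clock: 5.35
tool_pos: [0.413, 0.3099, 0.0734]
orientation: [179.9, -0.2, -103.4]
force: [-0.1, -0.3, -0.5]
opening: 0.0872
gripper_force: 0.0
```

Emit:
play_rows --pt "0 0 0 0 0 0" --pt "0 0 0 0 0 0" --pt "0 0 0 0 0 0" --pt "0 0 0 0 0 0" --pt "0 0 0 0 0 0" --pt "0 0 0 0 0 0" --pt "0 0 0 0 0 0" --pt "0 0 0 0 0 0" --grip 6

```text
clock: 6.02
tool_pos: [0.4141, 0.3115, 0.0762]
orientation: [-180.0, 0.1, -103.4]
force: [-2.2, 0.3, 6.6]
opening: 0.0656
gripper_force: 30.0
```

Emit:
play_rows --pt "0 0 -0.5 0 0 0" --pt "0 0 -1.3 0 0 0" --pt "0 0 -2 0 0 0" --pt "0 0 -2 0 0 0" --pt "0 0 -2 0 0 0" --pt "0 0 -2 0 0 0" --pt "0 0 -1.5 0 0 0" --pt "0 0 -0.7 0 0 0"

```text
clock: 6.68
tool_pos: [0.414, 0.3113, 0.1973]
orientation: [-180.0, 0.1, -103.4]
force: [-0.1, 0.9, -5.4]
opening: 0.0658
gripper_force: 30.0
```

Emit:
play_rows --pt "0.5 -0.5 0 0 0 0" --pt "1 -1 0 0 0 0" --pt "2 -2 0 0 0 0" --pt "2 -2 0 0 0 0" --pt "2 -2 0 0 0 0" --pt "2 -2 0 0 0 0" --pt "2 -2 0 0 0 0" --pt "2 -2 0 0 0 0" --pt "2 -2 0 0 0 0" --pt "2 -2 0 0 0 0" --pt "2 -2 0 0 0 0" --pt "2 -2 0 0 0 0" --pt "1.5 -1.4 0 0 0 0" --pt "1 -0.7 0 0 0 0" --pt "0.5 -0.3 0 0 0 0" --pt "0 0 0 0 0 0" --pt "0 0 0 0 0 0" --pt "0 0 0 0 0 0"

```text
clock: 8.18
tool_pos: [0.5889, 0.018, 0.1952]
orientation: [180.0, 0.0, -103.4]
force: [0.7, 0.1, -4.2]
opening: 0.0654
gripper_force: 30.0
```

```bash
python3 - <<'E'
from h import *
o=get_obs();print(o["tool_pos"],o["orientation"],o["force"])
for c in ["top","side","wrist"]:
    s=snapshot(c)
    if c=="wrist":cv2.imwrite("pics/w2.png",s["frame"][:,:,::-1])
    for t in ["tin","set_down","jaw","crank_axis","grip_mid"]: print(c,t,[(np.round(d["position"],4).tolist(),round(d["score"],2)) for d in spot_point(c,t)[:2]])
E
```

```text
[0.58886648 0.01798238 0.19524562] [ 1.79966057e+02  7.86028397e-04 -1.03395908e+02] [ 0.74565142  0.07458994 -4.16468553]
top tin [([0.5868, 0.0158, 0.1165], 0.47)]
top set_down [([0.5864, -0.1261, 0.144], 0.73)]
top jaw [([0.5741, -0.053, 0.0199], 0.84)]
top crank_axis [([0.7624, -0.1852, -0.0002], 0.72), ([0.5457, -0.1599, 0.1371], 0.58)]
top grip_mid [([0.5832, -0.1245, 0.1414], 0.44)]
side tin [([0.5895, 0.0185, 0.1211], 0.92)]
side set_down [([0.5927, 0.0188, 0.0198], 0.77), ([0.5839, -0.1219, 0.1396], 0.37)]
side jaw [([0.5727, -0.051, 0.0183], 0.93)]
side crank_axis []
side grip_mid [([0.5819, -0.1213, 0.1405], 0.44)]
wrist tin [([0.5879, 0.016, 0.1175], 0.59)]
wrist set_down []
wrist jaw [([0.5749, -0.0487, 0.0243], 0.79)]
wrist crank_axis []
wrist grip_mid []
```

View pics/w2.png

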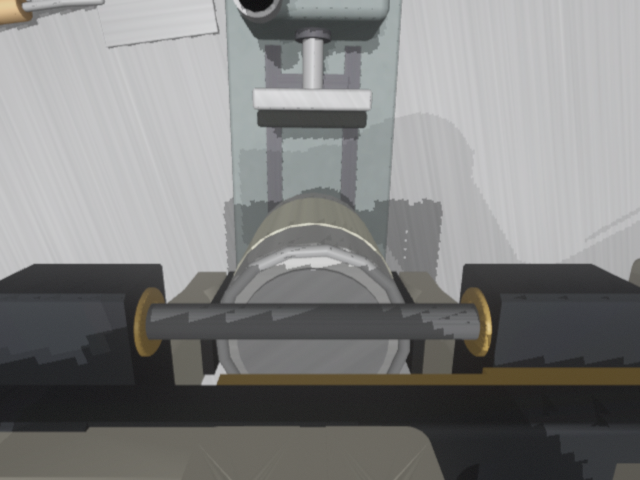

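The tin (column 313) lines up with the jaw (column 312) and sits over the set-down point, so I'll lower it.

Emit:
play_rows --pt "0 0 0.5 0 0 0" --pt "0 0 1 0 0 0" --pt "0 0 1.5 0 0 0" --pt "0 0 1.5 0 0 0" --pt "0 0 1.5 0 0 0" --pt "0 0 1.5 0 0 0" --pt "0 0 1 0 0 0" --pt "0 0 0.5 0 0 0" --pt "0 0 0.4 0 0 0" --pt "0 0 0 0 0 0" --pt "0 0 0 0 0 0"

```text
clock: 10.0
tool_pos: [0.5898, 0.0174, 0.1019]
orientation: [-180.0, 0.0, -103.4]
force: [0.3, -0.3, -4.3]
opening: 0.0656
gripper_force: 30.0
```

Emit:
play_rows --pt "0 0 0.2 0 0 0" --pt "0 0 0.2 0 0 0" --pt "0 0 0 0 0 0" --pt "0 0 0 0 0 0"

```text
clock: 10.33
tool_pos: [0.5894, 0.0173, 0.0977]
orientation: [-180.0, 0.0, -103.4]
force: [1.2, -0.5, -4.9]
opening: 0.0655
gripper_force: 30.0
```

Emit:
play_rows --pt "0 0 0.15 0 0 0" --pt "0 0 0 0 0 0" --pt "0 0 0 0 0 0"

```text
clock: 10.58
tool_pos: [0.5897, 0.0174, 0.0963]
orientation: [-180.0, 0.0, -103.4]
force: [0.5, -0.3, -3.2]
opening: 0.0656
gripper_force: 30.0
```

Emit:
play_rows --pt "0 0 0.1 0 0 0" --pt "0 0 0 0 0 0" --pt "0 0 0 0 0 0"

```text
clock: 10.83
tool_pos: [0.5897, 0.0173, 0.0963]
orientation: [-179.9, 0.0, -103.4]
force: [-2.7, 0.6, 4.4]
opening: 0.0657
gripper_force: 30.0
```

Emit:
play_rows --pt "0 0 0 0 0 0" --pt "0 0 0 0 0 0" --pt "0 0 0 0 0 0" --pt "0 0 0 0 0 0" --pt "0 0 0 0 0 0" --grip 8.76

```text
clock: 11.25
tool_pos: [0.5896, 0.0174, 0.0951]
orientation: [-180.0, 0.0, -103.4]
force: [0.4, -0.8, 0.0]
opening: 0.0869
gripper_force: 0.0
```

Emit:
play_rows --pt "0 0 -0.5 0 0 0" --pt "0 0 -1 0 0 0" --pt "0 0 -2 0 0 0" --pt "0 0 -2.5 0 0 0" --pt "0 0 -2.5 0 0 0" --pt "0 0 -2 0 0 0" --pt "0 0 -1 0 0 0" --pt "0 0 -0.5 0 0 0" --pt "1 -0.2 0 0 0 0" --pt "2 -0.4 0 0 0 0" --pt "2.5 -0.5 0 0 0 0" --pt "2.5 -0.5 0 0 0 0" --pt "2.5 -0.5 0 0 0 0" --pt "1.7 -0.4 0 0 0 0" --pt "1 -0.2 0 0 0 0" --pt "0.5 -0.1 0 0 0 0" --pt "0 0 0 0 0 0" --pt "0 0 0 0 0 0"

```text
clock: 12.75
tool_pos: [0.5847, -0.1222, 0.2146]
orientation: [180.0, -0.0, -103.4]
force: [0.0, -0.1, -0.1]
opening: 0.0874
gripper_force: 0.0
```

```bash
python3 - <<'E'
from h import *
o=get_obs();print(o["tool_pos"],o["orientation"],o["force"])
for c in ["wrist","side","top"]:
    s=snapshot(c)
    if c!="top":cv2.imwrite(f"pics/{c}3.png",s["frame"][:,:,::-1])
    for t in ["tin","grip_mid","crank_axis"]: print(c,t,[(np.round(d["position"],4).tolist(),round(d["score"],2)) for d in spot_point(c,t)[:2]])
a=cv2.imread("pics/wrist3.png");b=cv2.imread("pics/side3.png");cv2.imwrite("pics/c3.png",np.hstack([a[:,120:520],b[150:350,220:480].repeat(2,0).repeat(2,1)[:400].copy() if 0 else cv2.resize(b[160:400,220:420],(400,480))]))
E
```

```text
[ 0.58467912 -0.1221909   0.21455782] [ 1.79955582e+02 -2.66498377e-03 -1.03445763e+02] [ 0.01993044 -0.09055736 -0.0818313 ]
wrist tin [([0.59, 0.015, 0.0229], 0.96)]
wrist grip_mid [([0.5826, -0.1225, 0.1417], 0.87)]
wrist crank_axis [([0.55, -0.1579, 0.1445], 0.81), ([0.5763, -0.0496, 0.0247], 0.17)]
side tin [([0.5891, 0.0182, 0.0234], 0.66)]
side grip_mid [([0.5847, -0.1259, 0.1396], 0.71)]
side crank_axis [([0.5501, -0.1569, 0.1444], 0.9), ([0.5724, -0.0506, 0.0219], 0.45)]
top tin []
top grip_mid [([0.5837, -0.1243, 0.1397], 0.34)]
top crank_axis [([0.5453, -0.16, 0.1362], 0.88)]
```

View pics/c3.png

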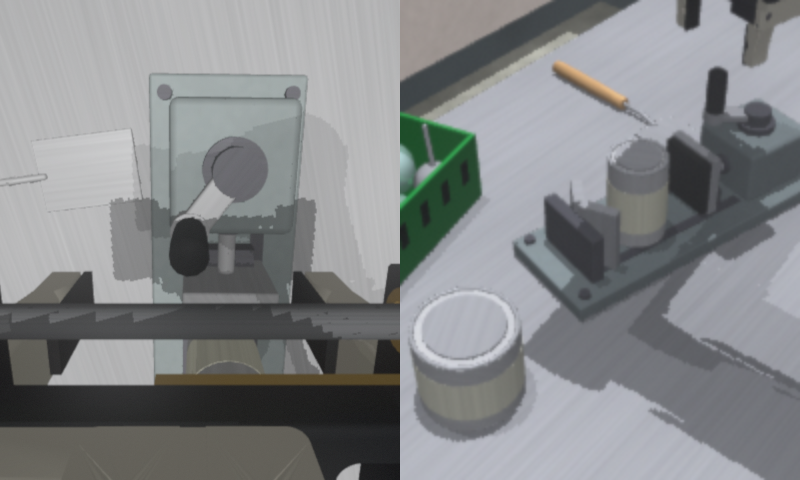

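The tin stands upright between the jaw and the V. The grip is at crop pixel (190,247), midway between the fingers, so I'll lower onto it and close.

Emit:
play_rows --pt "0.15 0 0.5 0 0 0" --pt "0 0 1 0 0 0" --pt "0 0 1.2 0 0 0" --pt "0 0 1.2 0 0 0" --pt "0 0 1.2 0 0 0" --pt "0 0 1.2 0 0 0" --pt "0 0 0.8 0 0 0" --pt "0 0 0.35 0 0 0" --pt "0 0 0 0 0 0" --pt "0 0 0 0 0 0"

```text
clock: 14.18
tool_pos: [0.5847, -0.1239, 0.1406]
orientation: [-180.0, -0.0, -103.4]
force: [0.2, -0.5, 0.3]
opening: 0.0874
gripper_force: 0.0
```

Emit:
play_rows --pt "0 0 0 0 0 0" --pt "0 0 0 0 0 0" --pt "0 0 0 0 0 0" --pt "0 0 0 0 0 0" --pt "0 0 0 0 0 0" --pt "0 0 0 0 0 0" --pt "0 0 0 0 0 0" --pt "0 0 0 0 0 0" --pt "0 0 0 0 0 0" --pt "0 0 0 0 0 0" --pt "0 0 0 0 0 0" --pt "0 0 0 0 0 0" --grip 1.8

```text
clock: 15.18
tool_pos: [0.5858, -0.1239, 0.1408]
orientation: [-179.9, 0.0, -103.4]
force: [4.1, -1.1, -3.1]
opening: 0.0209
gripper_force: 30.0
```

```bash
python3 - <<'E'
from h import *
o=get_obs();print(o["clock"],o["tool_pos"],o["orientation"],o["force"],o["opening"],o["gripper_force"])
E
```

```text
15.1833 [ 0.58579689 -0.12386255  0.14076533] [-1.79863152e+02  3.02721581e-02 -1.03411638e+02] [ 4.08323279 -1.13615032 -3.09773146] 0.020910163798413067 29.992449197452515
```

```bash
cat >> h.py <<'E'
def rows(phi0,step,n,r=5.0,ramp=0):
    ph=np.radians(phi0-step*np.arange(n+1)); x=r*np.cos(ph);y=-r*np.sin(ph)
    print(str([[round(a,2),round(b,2),0,0,0,0] for a,b in zip(np.diff(x),np.diff(y))]))
def state(c=(.548,-.158)):
    o=get_obs();f=o["force"];d=o["tool_pos"][:2]-np.array(c);r=np.hypot(*d);u=d/r;t=np.array([u[1],-u[0]])
    print(o["clock"],"pos",o["tool_pos"].round(4),"th",np.degrees(np.arctan2(d[1],d[0])).round(1),"r",r.round(4),"Frad",(f[:2]@u).round(1),"Fcw",(f[:2]@t).round(1),"fz",f[2].round(1),o["gripper_force"],o["opening"].round(4))
E
python3 -c "
from h import *
rows(145.6,5,12)"
```

```text
[[np.float64(0.26), np.float64(-0.35), 0, 0, 0, 0], [np.float64(0.29), np.float64(-0.32), 0, 0, 0, 0], [np.float64(0.32), np.float64(-0.3), 0, 0, 0, 0], [np.float64(0.34), np.float64(-0.27), 0, 0, 0, 0], [np.float64(0.37), np.float64(-0.24), 0, 0, 0, 0], [np.float64(0.38), np.float64(-0.21), 0, 0, 0, 0], [np.float64(0.4), np.float64(-0.17), 0, 0, 0, 0], [np.float64(0.41), np.float64(-0.14), 0, 0, 0, 0], [np.float64(0.42), np.float64(-0.1), 0, 0, 0, 0], [np.float64(0.43), np.float64(-0.06), 0, 0, 0, 0], [np.float64(0.44), np.float64(-0.02), 0, 0, 0, 0], [np.float64(0.44), np.float64(0.01), 0, 0, 0, 0]]
```

Emit:
play_rows --pt "0.26 -0.35 0 0 0 0" --pt "0.29 -0.32 0 0 0 0" --pt "0.32 -0.3 0 0 0 0" --pt "0.34 -0.27 0 0 0 0" --pt "0.37 -0.24 0 0 0 0" --pt "0.38 -0.21 0 0 0 0" --pt "0.4 -0.17 0 0 0 0" --pt "0.41 -0.14 0 0 0 0" --pt "0.42 -0.1 0 0 0 0" --pt "0.43 -0.06 0 0 0 0" --pt "0.44 -0.02 0 0 0 0" --pt "0.44 0.01 0 0 0 0"

```text
clock: 16.18
tool_pos: [0.5948, -0.1718, 0.1407]
orientation: [179.9, 0.1, -103.4]
force: [-1.6, 7.1, 3.8]
opening: 0.021
gripper_force: 30.0
```

```bash
sed -i 's/round(a,2),round(b,2)/round(float(a),2),round(float(b),2)/' h.py; python3 -c "
from h import *
state()
rows(85.6,6,20)"
```

```text
Traceback (most recent call last):
  File "h.py", line 15, in state
    print(o["clock"],"pos",o["tool_pos"].round(4),"th",np.degrees(np.arctan2(d[1],d[0])).round(1),"r",r.round(4),"Frad",(f[:2]@u).round(1),"Fcw",(f[:2]@t).round(1),"fz",f[2].round(1),o["gripper_force"],o["opening"].round(4))
                                                                                                                                                                                                          ^^^^^^^^^^^^^^^^^^
AttributeError: 'float' object has no attribute 'round'
```

```bash
sed -i 's/o\["opening"\].round(4)/o["opening"]/;' h.py; python3 -c "
from h import *
state()
rows(85.6,6,20);rows(-34.4,6,20);rows(-154.4,6,20)"
```

```text
16.1833 pos [ 0.5948 -0.1718  0.1407] th -16.4 r 0.0488 Frad -3.5 Fcw -6.4 fz 3.8 29.998308086651377 0.021012564141296517
[[0.52, 0.07, 0, 0, 0, 0], [0.51, 0.12, 0, 0, 0, 0], [0.49, 0.17, 0, 0, 0, 0], [0.47, 0.22, 0, 0, 0, 0], [0.45, 0.27, 0, 0, 0, 0], [0.42, 0.32, 0, 0, 0, 0], [0.38, 0.36, 0, 0, 0, 0], [0.34, 0.4, 0, 0, 0, 0], [0.3, 0.43, 0, 0, 0, 0], [0.25, 0.46, 0, 0, 0, 0], [0.2, 0.48, 0, 0, 0, 0], [0.15, 0.5, 0, 0, 0, 0], [0.1, 0.51, 0, 0, 0, 0], [0.04, 0.52, 0, 0, 0, 0], [-0.01, 0.52, 0, 0, 0, 0], [-0.07, 0.52, 0, 0, 0, 0], [-0.12, 0.51, 0, 0, 0, 0], [-0.17, 0.49, 0, 0, 0, 0], [-0.22, 0.47, 0, 0, 0, 0], [-0.27, 0.45, 0, 0, 0, 0]]
[[-0.32, 0.42, 0, 0, 0, 0], [-0.36, 0.38, 0, 0, 0, 0], [-0.4, 0.34, 0, 0, 0, 0], [-0.43, 0.3, 0, 0, 0, 0], [-0.46, 0.25, 0, 0, 0, 0], [-0.48, 0.2, 0, 0, 0, 0], [-0.5, 0.15, 0, 0, 0, 0], [-0.51, 0.1, 0, 0, 0, 0], [-0.52, 0.04, 0, 0, 0, 0], [-0.52, -0.01, 0, 0, 0, 0], [-0.52, -0.07, 0, 0, 0, 0], [-0.51, -0.12, 0, 0, 0, 0], [-0.49, -0.17, 0, 0, 0, 0], [-0.47, -0.22, 0, 0, 0, 0], [-0.45, -0.27, 0, 0, 0, 0], [-0.42, -0.32, 0, 0, 0, 0], [-0.38, -0.36, 0, 0, 0, 0], [-0.34, -0.4, 0, 0, 0, 0], [-0.3, -0.43, 0, 0, 0, 0], [-0.25, -0.46, 0, 0, 0, 0]]
[[-0.2, -0.48, 0, 0, 0, 0], [-0.15, -0.5, 0, 0, 0, 0], [-0.1, -0.51, 0, 0, 0, 0], [-0.04, -0.52, 0, 0, 0, 0], [0.01, -0.52, 0, 0, 0, 0], [0.07, -0.52, 0, 0, 0, 0], [0.12, -0.51, 0, 0, 0, 0], [0.17, -0.49, 0, 0, 0, 0], [0.22, -0.47, 0, 0, 0, 0], [0.27, -0.45, 0, 0, 0, 0], [0.32, -0.42, 0, 0, 0, 0], [0.36, -0.38, 0, 0, 0, 0], [0.4, -0.34, 0, 0, 0, 0], [0.43, -0.3, 0, 0, 0, 0], [0.46, -0.25, 0, 0, 0, 0], [0.48, -0.2, 0, 0, 0, 0], [0.5, -0.15, 0, 0, 0, 0], [0.51, -0.1, 0, 0, 0, 0], [0.52, -0.04, 0, 0, 0, 0], [0.52, 0.01, 0, 0, 0, 0]]
```

Emit:
play_rows --pt "0.52 0.07 0 0 0 0" --pt "0.51 0.12 0 0 0 0" --pt "0.49 0.17 0 0 0 0" --pt "0.47 0.22 0 0 0 0" --pt "0.45 0.27 0 0 0 0" --pt "0.42 0.32 0 0 0 0" --pt "0.38 0.36 0 0 0 0" --pt "0.34 0.4 0 0 0 0" --pt "0.3 0.43 0 0 0 0" --pt "0.25 0.46 0 0 0 0"

```text
clock: 17.02
tool_pos: [0.5589, -0.2046, 0.1407]
orientation: [-179.9, 0.2, -103.4]
force: [3.9, 10.0, -0.3]
opening: 0.0214
gripper_force: 30.0
```

```bash
python3 -c "
from h import *
state()"
```

```text
17.0167 pos [ 0.5589 -0.2046  0.1407] th -76.8 r 0.0479 Frad -8.8 Fcw -6.1 fz -0.3 29.99600480386166 0.021392920461156175
```

Emit:
play_rows --pt "0.2 0.48 0 0 0 0" --pt "0.15 0.5 0 0 0 0" --pt "0.1 0.51 0 0 0 0" --pt "0.04 0.52 0 0 0 0" --pt "-0.01 0.52 0 0 0 0" --pt "-0.07 0.52 0 0 0 0" --pt "-0.12 0.51 0 0 0 0" --pt "-0.17 0.49 0 0 0 0" --pt "-0.22 0.47 0 0 0 0" --pt "-0.27 0.45 0 0 0 0"

```text
clock: 17.85
tool_pos: [0.512, -0.1912, 0.1407]
orientation: [-179.8, 0.0, -103.4]
force: [6.4, -3.0, -5.0]
opening: 0.0212
gripper_force: 30.0
```

```bash
python3 -c "
from h import *
state()"
```

```text
17.85 pos [ 0.512  -0.1912  0.1407] th -137.3 r 0.049 Frad -2.7 Fcw -6.5 fz -5.0 29.99064633739181 0.021214493753612403
```

Emit:
play_rows --pt "-0.32 0.42 0 0 0 0" --pt "-0.36 0.38 0 0 0 0" --pt "-0.4 0.34 0 0 0 0" --pt "-0.43 0.3 0 0 0 0" --pt "-0.46 0.25 0 0 0 0" --pt "-0.48 0.2 0 0 0 0" --pt "-0.5 0.15 0 0 0 0" --pt "-0.51 0.1 0 0 0 0" --pt "-0.52 0.04 0 0 0 0" --pt "-0.52 -0.01 0 0 0 0" --pt "-0.52 -0.07 0 0 0 0" --pt "-0.51 -0.12 0 0 0 0" --pt "-0.49 -0.17 0 0 0 0" --pt "-0.47 -0.22 0 0 0 0" --pt "-0.45 -0.27 0 0 0 0" --pt "-0.42 -0.32 0 0 0 0" --pt "-0.38 -0.36 0 0 0 0" --pt "-0.34 -0.4 0 0 0 0" --pt "-0.3 -0.43 0 0 0 0" --pt "-0.25 -0.46 0 0 0 0"

```text
clock: 19.52
tool_pos: [0.5344, -0.1077, 0.1406]
orientation: [179.7, 0.0, -103.5]
force: [-9.5, 9.9, 10.6]
opening: 0.0211
gripper_force: 30.0
```

```bash
python3 -c "
from h import *
state()"
```

```text
19.5167 pos [ 0.5344 -0.1077  0.1406] th 105.1 r 0.0521 Frad 12.0 Fcw -6.6 fz 10.6 30.000793748768046 0.02107529983588264
```

Emit:
play_rows --pt "-0.2 -0.48 0 0 0 0" --pt "-0.15 -0.5 0 0 0 0" --pt "-0.1 -0.51 0 0 0 0" --pt "-0.04 -0.52 0 0 0 0" --pt "0.01 -0.52 0 0 0 0" --pt "0.07 -0.52 0 0 0 0" --pt "0.12 -0.51 0 0 0 0" --pt "0.17 -0.49 0 0 0 0" --pt "0.22 -0.47 0 0 0 0" --pt "0.27 -0.45 0 0 0 0" --pt "0.32 -0.42 0 0 0 0" --pt "0.36 -0.38 0 0 0 0" --pt "0.4 -0.34 0 0 0 0" --pt "0.43 -0.3 0 0 0 0" --pt "0.46 -0.25 0 0 0 0" --pt "0.48 -0.2 0 0 0 0" --pt "0.5 -0.15 0 0 0 0" --pt "0.51 -0.1 0 0 0 0" --pt "0.52 -0.04 0 0 0 0" --pt "0.52 0.01 0 0 0 0"

```text
clock: 21.18
tool_pos: [0.5948, -0.1718, 0.1406]
orientation: [179.9, 0.1, -103.4]
force: [-2.7, 7.9, 4.6]
opening: 0.0212
gripper_force: 30.0
```

```bash
python3 -c "
from h import *
state()
snapshot('side');print(spot_point('side','jaw')[:1],spot_point('side','tin')[:1])"
```

```text
21.1833 pos [ 0.5948 -0.1718  0.1406] th -16.4 r 0.0488 Frad -4.8 Fcw -6.8 fz 4.6 29.998711702165934 0.021247017377600805
[{'position': [0.5821, -0.006, 0.0195], 'score': 0.75}] []
```

The crank has turned about 7.3 rad so far, with 2.3 to 4.5 rad still to go before the seated tin. The radial forces put the axis about 2 mm further in +y, so I'll fold that correction in.

Emit:
play_rows --pt "0.5 0.07 0 0 0 0" --pt "0.49 0.12 0 0 0 0" --pt "0.47 0.17 0 0 0 0" --pt "0.45 0.22 0 0 0 0" --pt "0.43 0.27 0 0 0 0" --pt "0.4 0.32 0 0 0 0" --pt "0.36 0.36 0 0 0 0" --pt "0.32 0.4 0 0 0 0" --pt "0.28 0.43 0 0 0 0" --pt "0.23 0.46 0 0 0 0" --pt "0.2 0.48 0 0 0 0" --pt "0.15 0.5 0 0 0 0" --pt "0.1 0.51 0 0 0 0" --pt "0.04 0.52 0 0 0 0" --pt "-0.01 0.52 0 0 0 0"

```text
clock: 22.58
tool_pos: [0.5344, -0.2039, 0.1408]
orientation: [-179.8, -0.0, -103.4]
force: [6.9, -3.5, -3.9]
opening: 0.0213
gripper_force: 30.0
```

```bash
sed -i 's/c=(.548,-.158)/c=(.5475,-.156)/' h.py; python3 -c "
from h import *
state()
rows(-4.4,3,70)"
```

```text
22.5833 pos [ 0.5344 -0.2039  0.1408] th -105.3 r 0.0496 Frad 1.5 Fcw -7.5 fz -3.9 29.99188167974353 0.02126335313753801
[[-0.03, 0.26, 0, 0, 0, 0], [-0.04, 0.26, 0, 0, 0, 0], [-0.05, 0.26, 0, 0, 0, 0], [-0.07, 0.25, 0, 0, 0, 0], [-0.08, 0.25, 0, 0, 0, 0], [-0.09, 0.24, 0, 0, 0, 0], [-0.11, 0.24, 0, 0, 0, 0], [-0.12, 0.23, 0, 0, 0, 0], [-0.13, 0.23, 0, 0, 0, 0], [-0.14, 0.22, 0, 0, 0, 0], [-0.15, 0.21, 0, 0, 0, 0], [-0.16, 0.2, 0, 0, 0, 0], [-0.17, 0.19, 0, 0, 0, 0], [-0.18, 0.19, 0, 0, 0, 0], [-0.19, 0.18, 0, 0, 0, 0], [-0.2, 0.17, 0, 0, 0, 0], [-0.21, 0.15, 0, 0, 0, 0], [-0.22, 0.14, 0, 0, 0, 0], [-0.23, 0.13, 0, 0, 0, 0], [-0.23, 0.12, 0, 0, 0, 0], [-0.24, 0.11, 0, 0, 0, 0], [-0.24, 0.09, 0, 0, 0, 0], [-0.25, 0.08, 0, 0, 0, 0], [-0.25, 0.07, 0, 0, 0, 0], [-0.26, 0.05, 0, 0, 0, 0], [-0.26, 0.04, 0, 0, 0, 0], [-0.26, 0.03, 0, 0, 0, 0], [-0.26, 0.01, 0, 0, 0, 0], [-0.26, 0.0, 0, 0, 0, 0], [-0.26, -0.01, 0, 0, 0, 0], [-0.26, -0.03, 0, 0, 0, 0], [-0.26, -0.04, 0, 0, 0, 0], [-0.26, -0.05, 0, 0, 0, 0], [-0.25, -0.07, 0, 0, 0, 0], [-0.25, -0.08, 0, 0, 0, 0], [-0.24, -0.09, 0, 0, 0, 0], [-
[... 235 characters left out ...]
 0, 0, 0, 0], [-0.17, -0.2, 0, 0, 0, 0], [-0.15, -0.21, 0, 0, 0, 0], [-0.14, -0.22, 0, 0, 0, 0], [-0.13, -0.23, 0, 0, 0, 0], [-0.12, -0.23, 0, 0, 0, 0], [-0.11, -0.24, 0, 0, 0, 0], [-0.09, -0.24, 0, 0, 0, 0], [-0.08, -0.25, 0, 0, 0, 0], [-0.07, -0.25, 0, 0, 0, 0], [-0.05, -0.26, 0, 0, 0, 0], [-0.04, -0.26, 0, 0, 0, 0], [-0.03, -0.26, 0, 0, 0, 0], [-0.01, -0.26, 0, 0, 0, 0], [-0.0, -0.26, 0, 0, 0, 0], [0.01, -0.26, 0, 0, 0, 0], [0.03, -0.26, 0, 0, 0, 0], [0.04, -0.26, 0, 0, 0, 0], [0.05, -0.26, 0, 0, 0, 0], [0.07, -0.25, 0, 0, 0, 0], [0.08, -0.25, 0, 0, 0, 0], [0.09, -0.24, 0, 0, 0, 0], [0.11, -0.24, 0, 0, 0, 0], [0.12, -0.23, 0, 0, 0, 0], [0.13, -0.23, 0, 0, 0, 0], [0.14, -0.22, 0, 0, 0, 0]]
```

Emit:
play_rows --pt "-0.03 0.26 0 0 0 0" --pt "-0.04 0.26 0 0 0 0" --pt "-0.05 0.26 0 0 0 0" --pt "-0.07 0.25 0 0 0 0" --pt "-0.08 0.25 0 0 0 0" --pt "-0.09 0.24 0 0 0 0" --pt "-0.11 0.24 0 0 0 0" --pt "-0.12 0.23 0 0 0 0" --pt "-0.13 0.23 0 0 0 0" --pt "-0.14 0.22 0 0 0 0"

```text
clock: 23.42
tool_pos: [0.5115, -0.1904, 0.1407]
orientation: [-179.9, -0.1, -103.4]
force: [2.4, -7.7, -3.1]
opening: 0.0215
gripper_force: 30.0
```

```bash
python3 -c "
from h import *
state()"
```

```text
23.4167 pos [ 0.5115 -0.1904  0.1407] th -136.3 r 0.0498 Frad 3.6 Fcw -7.2 fz -3.1 29.992461951424048 0.02150454536196983
```

Emit:
play_rows --pt "-0.15 0.21 0 0 0 0" --pt "-0.16 0.2 0 0 0 0" --pt "-0.17 0.19 0 0 0 0" --pt "-0.18 0.19 0 0 0 0"

```text
clock: 23.75
tool_pos: [0.5051, -0.1821, 0.1407]
orientation: [-180.0, -0.1, -103.4]
force: [1.5, -7.0, -1.2]
opening: 0.0214
gripper_force: 30.0
```

```bash
python3 -c "
from h import *
state()"
```

```text
23.75 pos [ 0.5051 -0.1821  0.1407] th -148.4 r 0.0498 Frad 2.4 Fcw -6.8 fz -1.2 29.9931110155012 0.02137356422401941
```

Emit:
play_rows --pt "-0.19 0.18 0 0 0 0" --pt "-0.2 0.17 0 0 0 0" --pt "-0.21 0.15 0 0 0 0" --pt "-0.22 0.14 0 0 0 0"

```text
clock: 24.08
tool_pos: [0.5004, -0.1726, 0.1407]
orientation: [180.0, -0.1, -103.4]
force: [-0.9, -6.9, -0.2]
opening: 0.0211
gripper_force: 30.0
```

```bash
python3 -c "
from h import *
state()"
```

```text
24.0833 pos [ 0.5004 -0.1726  0.1407] th -160.5 r 0.05 Frad 3.2 Fcw -6.2 fz -0.2 29.993530583342363 0.02113791282578038
```

Emit:
play_rows --pt "-0.23 0.13 0 0 0 0" --pt "-0.23 0.12 0 0 0 0" --pt "-0.24 0.11 0 0 0 0" --pt "-0.24 0.09 0 0 0 0"

```text
clock: 24.42
tool_pos: [0.4979, -0.1625, 0.1406]
orientation: [180.0, -0.1, -103.4]
force: [-0.8, -6.4, 0.2]
opening: 0.0211
gripper_force: 30.0
```

```bash
python3 -c "
from h import *
state()
snapshot('top');print(spot_point('top','tin')[:1],spot_point('top','jaw')[:1])"
```

```text
24.4167 pos [ 0.4979 -0.1625  0.1406] th -172.6 r 0.05 Frad 1.6 Fcw -6.3 fz 0.2 29.99423135421239 0.021077393776616982
[{'position': [0.5946, 0.0455, 0.0168], 'score': 0.66}] [{'position': [0.5855, 0.0108, 0.022], 'score': 0.5}]
```

Emit:
play_rows --pt "-0.25 0.08 0 0 0 0" --pt "-0.25 0.07 0 0 0 0" --pt "-0.26 0.05 0 0 0 0"

```text
clock: 24.82
tool_pos: [0.4974, -0.1545, 0.1406]
orientation: [179.9, -0.1, -103.4]
force: [-1.9, -5.8, 1.6]
opening: 0.0216
gripper_force: 30.0
```

```bash
python3 -c "
from h import *
state()"
```

```text
24.8167 pos [ 0.4974 -0.1545  0.1406] th 178.3 r 0.0501 Frad 1.7 Fcw -5.8 fz 1.6 29.995363536290824 0.021573082757491154
```

Emit:
play_rows --pt "-0.26 0.04 0 0 0 0" --pt "-0.26 0.03 0 0 0 0" --pt "-0.26 0.01 0 0 0 0" --pt "-0.26 0 0 0 0 0"

```text
clock: 25.15
tool_pos: [0.4987, -0.1441, 0.1406]
orientation: [179.9, -0.1, -103.4]
force: [-3.8, -7.8, 3.1]
opening: 0.0212
gripper_force: 30.0
```

```bash
python3 -c "
from h import *
state()"
```

```text
25.15 pos [ 0.4987 -0.1441  0.1406] th 166.3 r 0.0502 Frad 1.9 Fcw -8.5 fz 3.1 29.99611319624819 0.021206822611361194
```

Emit:
play_rows --pt "-0.26 -0.01 0 0 0 0"

```text
clock: 25.23
tool_pos: [0.4994, -0.1417, 0.1406]
orientation: [179.9, -0.1, -103.4]
force: [-3.4, -7.0, 3.0]
opening: 0.0212
gripper_force: 30.0
```

```bash
python3 -c "
from h import *
state()"
```

```text
25.2333 pos [ 0.4994 -0.1417  0.1406] th 163.4 r 0.0502 Frad 1.3 Fcw -7.7 fz 3.0 29.995993474731222 0.021248277046962707
```

Emit:
play_rows --pt "-0.26 -0.03 0 0 0 0" --pt "0 0 0 0 0 0"

```text
clock: 25.4
tool_pos: [0.5002, -0.1391, 0.1406]
orientation: [179.9, -0.1, -103.4]
force: [-4.0, -5.6, 4.9]
opening: 0.021
gripper_force: 30.0
```

```bash
python3 -c "
from h import *
state()"
```

```text
25.4 pos [ 0.5002 -0.1391  0.1406] th 160.3 r 0.0502 Frad 1.9 Fcw -6.6 fz 4.9 29.99691296950914 0.021019075066630644
```

Emit:
play_rows --pt "-0.26 -0.04 0 0 0 0" --pt "0 0 0 0 0 0"

```text
clock: 25.57
tool_pos: [0.5011, -0.1368, 0.1406]
orientation: [179.9, -0.1, -103.4]
force: [-4.1, -5.1, 3.7]
opening: 0.0213
gripper_force: 30.0
```

```bash
python3 -c "
from h import *
state()"
```

```text
25.5667 pos [ 0.5011 -0.1368  0.1406] th 157.5 r 0.0502 Frad 1.9 Fcw -6.3 fz 3.7 29.996976025868207 0.021321516318934114
```

Emit:
play_rows --pt "-0.26 -0.05 0 0 0 0" --pt "-0.25 -0.07 0 0 0 0" --pt "-0.25 -0.08 0 0 0 0" --pt "0 0 0 0 0 0"

```text
clock: 25.9
tool_pos: [0.5043, -0.1303, 0.1406]
orientation: [179.8, -0.2, -103.4]
force: [-5.7, -7.3, 5.6]
opening: 0.0211
gripper_force: 30.0
```

```bash
python3 -c "
from h import *
state()"
```

```text
25.9 pos [ 0.5043 -0.1303  0.1406] th 149.2 r 0.0503 Frad 1.2 Fcw -9.2 fz 5.6 29.997593010775745 0.021135781639326962
```

Emit:
play_rows --pt "-0.24 -0.09 0 0 0 0" --pt "-0.24 -0.11 0 0 0 0" --pt "0 0 0 0 0 0"

```text
clock: 26.15
tool_pos: [0.5069, -0.1263, 0.1405]
orientation: [179.7, -0.2, -103.4]
force: [-7.5, -9.1, 6.9]
opening: 0.0213
gripper_force: 30.0
```

```bash
python3 -c "
from h import *
state()"
```

```text
26.15 pos [ 0.5069 -0.1263  0.1405] th 143.8 r 0.0503 Frad 0.6 Fcw -11.8 fz 6.9 29.998699739808217 0.021275511030011882
```

Emit:
play_rows --pt "0 0 0 0 0 0" --pt "0 0 0 0 0 0"

```text
clock: 26.32
tool_pos: [0.5069, -0.1263, 0.1406]
orientation: [179.8, -0.2, -103.4]
force: [-7.3, -7.7, 7.5]
opening: 0.0216
gripper_force: 30.0
```

```bash
python3 -c "
from h import *
state()
s=snapshot('top');cv2.imwrite('pics/t4.png',cv2.resize(s['frame'][180:320,250:470,::-1],(660,420)))
print(spot_point('top','tin')[:1],spot_point('top','jaw')[:1]);state()"
```

```text
26.3167 pos [ 0.5069 -0.1263  0.1406] th 143.9 r 0.0503 Frad 1.3 Fcw -10.6 fz 7.5 29.99833033536561 0.021558730766668987
[{'position': [0.5961, 0.0444, 0.0174], 'score': 0.8}] [{'position': [0.5901, 0.0144, 0.0203], 'score': 0.46}]
26.4667 pos [ 0.5069 -0.1263  0.1406] th 143.9 r 0.0503 Frad 1.3 Fcw -11.3 fz 6.2 29.99804306658916 0.02102806020242187
```

View pics/t4.png

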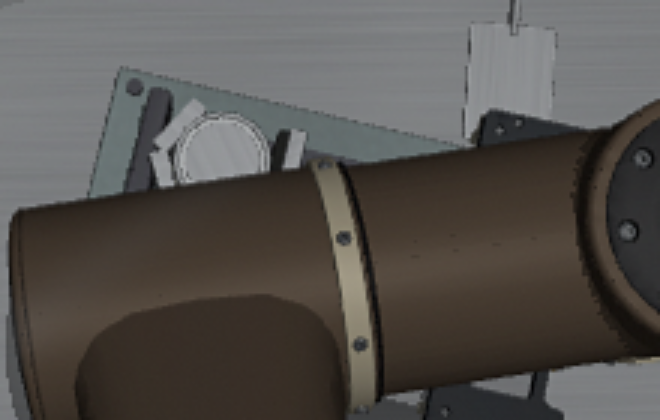

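The tin sits in the V with the jaw bearing on it (crop pixels (222,150) and (292,150)). The hand force is about 11 N, 4.5 to 5 N above friction, which is roughly a 35 to 40 N press. I'll release and lift away.

Emit:
play_rows --pt "0 0 0 0 0 0" --pt "0 0 0 0 0 0" --pt "0 0 0 0 0 0" --pt "0 0 0 0 0 0" --pt "0 0 0 0 0 0" --pt "0 0 0 0 0 0" --pt "0 0 0 0 0 0" --grip 8.76

```text
clock: 27.05
tool_pos: [0.5095, -0.1244, 0.1405]
orientation: [-180.0, 0.0, -103.4]
force: [0.2, -1.1, 1.0]
opening: 0.0622
gripper_force: 0.0
```

Emit:
play_rows --pt "0 0 -0.5 0 0 0" --pt "0 0 -1 0 0 0" --pt "0 0 -2 0 0 0" --pt "0 0 -2 0 0 0" --pt "0 0 -2 0 0 0" --pt "0 0 -1.5 0 0 0" --pt "1 0 -1 0 0 0" --pt "2 0 -0.5 0 0 0" --pt "3 0 0 0 0 0" --pt "3 0 0 0 0 0" --pt "3 0 0 0 0 0" --pt "3 0 0 0 0 0" --pt "3 0 0 0 0 0" --pt "3 0 0 0 0 0" --pt "2 0 0 0 0 0" --pt "1 0 0 0 0 0" --pt "0 0 0 0 0 0" --pt "0 0 0 0 0 0"

```text
clock: 28.55
tool_pos: [0.4532, -0.3583, 0.2456]
orientation: [180.0, 0.0, -103.5]
force: [-0.0, 0.1, 0.4]
opening: 0.0876
gripper_force: 0.0
```

```bash
python3 -c "
from h import *
o=get_obs();print(o['tool_pos'],o['force'],o['clock'])
a=snapshot('top')['frame'][180:320,250:470,::-1]
b=snapshot('side')['frame'][170:340,260:460,::-1]
print(spot_point('side','tin')[:1],spot_point('side','grip_mid')[:1],spot_point('top','grip_mid')[:1])
cv2.imwrite('pics/f5.png',np.hstack([cv2.resize(a,(440,340)),cv2.resize(b,(360,340))]))"
```

```text
[ 0.45315221 -0.35826919  0.24560725] [-0.01869391  0.0817188   0.37682679] 28.55
[{'position': [0.6009, 0.0482, 0.0233], 'score': 0.88}] [{'position': [0.5012, -0.1301, 0.1409], 'score': 0.73}] [{'position': [0.5021, -0.1273, 0.141], 'score': 0.46}]
```

View pics/f5.png

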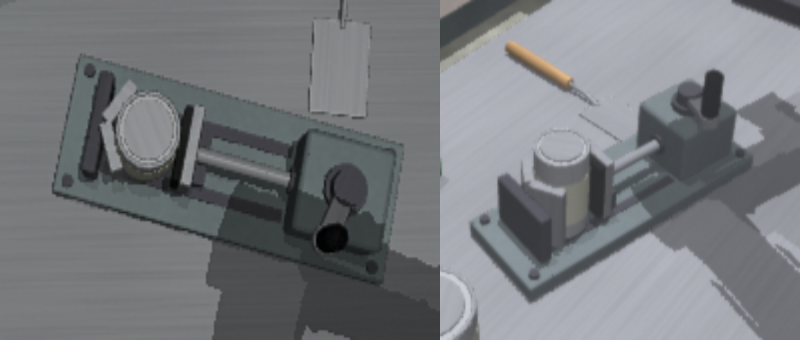

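The tin is upright, clamped between the V and the jaw, and the crank has stayed where I left it. The gripper is clear of everything.

```bash
python3 -c "
from plant import *
print(close_job())"
```

```text
the job is handed in; nothing more can be done
None
```

The small tin stands upright on the holder bed, clamped against the V-block at an estimated 35–40 N (from the hand force just before I let go); the crank is released, the wide tin and other things were left alone, and the job is handed in at about 29 s.

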